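# Close up a potter's wheel drive and hold its cover shut

## Robot

A 7-joint arm with a two-finger parallel gripper is mounted at the origin on the work surface. World frame = base frame: x ahead of the robot, y to its left, z up, the work surface at z = 0. Lengths are in m, angles in rad, forces in N, time in s.
With the tool pointing down it reaches from about 0.4 to 0.85 m from the base axis. Payload 10.4 kg.
Tool frame: the origin (TCP) lies midway between the tips of the shut fingers; the grasp point (between the pads) lies 19 mm behind it; z points along the fingers, x is the direction in which the jaws open and shut, and the axes are right-handed (so a half turn about z gives the same grasp; the last joint's range is limited). The gripper opens to 85 mm and grips with 20 to 120 N. Pads are 22 mm wide; open, the fingers measure 114 mm over their backs; the gripper's body (76 mm by 85 mm) begins 54 mm behind the grasp point. The pads swing forward as they close: fully open they stand 13 mm farther back than shut.
Start: joints at [-1.147, 0.332, -0.065, 1.46, 0.022, 1.35, -0.088], TCP at [0.27, 0.564, 0.231] pointing down, gripper open.
Joint ranges: [-2.6, 2.6], [-0.5, 2.12], [-1.47, 1.34], [0.16, 2.42], [-1.27, 4.41], [0.06, 2.06], [-2.6, 2.6]. Speed limits (rad/s): [2.22, 2.22, 2.79, 2.79, 3.14, 3.14, 3.14].

## Interface

Orientations are given as a unit quaternion [x, y, z, w].
In Python, from workcell import monitor, eyes, ticket, models gives the robot as it stands.
- The arm moves only by the tool servo_tool, never from a script. Its argument "motion" is a list of rows, each a list of 7 numbers: the opening, from 0 (shut) to 1 (fully open), then the shift along the tool's x, y, z in m, then the turn, a rotation vector about the tool's x, y, z in degrees. In form: [[fingers, tx, ty, tz, rx, ry, rz], ...]. A call has 1 to 20 rows; each row is the pose to reach, as a shift and turn from the pose commanded when the call began, along the tool's axes at that moment; what a row does not reach only later rows make up. A row lasts 1/8 s, in which the tool goes at most 62.5 mm and 10.7 degrees, less where a joint would pass 70% of its speed; a pose out of reach is approached as far as the arm can. A call with a gripper value outside its range is refused whole. The fingers move at their own pace and stop on an object; "grip_force" is the grip in N (left out, the last holds). Time passes only in rows, so rows that repeat a pose let the fingers close. It gives the time, the measured TCP pose, the force and the opening at its end, in the units of the state.
- monitor.get_obs(): the state, without advancing time (a new reading comes with each control period).
- eyes.camera(name): name is "side" or "top"; returns (picture, depth): 400x640x3 uint8, blue, green, red; 400x640 float32, m along the optical axis (not along the pixel's ray), 0 where there is no reading.
- eyes.camera_info(name): a dict with "intrinsics" (3x3 intrinsics, pixels), "extrinsics" (4x4, takes a point from world to camera coordinates). Camera axes: x right, y down, z forward; pixel columns grow to the right and rows downward; lengths in m; the calibration is good to about 2 mm. A picture is of the moment at which its call begins. camera_info takes no time and is no camera call.
- ticket.hand_in(): hands the job in, once; it reports no verdict.
Trained networks look in the newest picture that a camera, given by its name, has taken for a name from the list of things; names that differ only in an ending like _2 or _b are one class to them, and where a whole thing is asked for, a point or a joint stands for the part that bears it (a point fixed in the world has none). Each returns a list of dicts, best first, with "confidence" (0 to 1); they miss things now and then, are a little off and sometimes report something else, mostly with a low value. They report only what shows in the picture. A call takes as long as a camera call. They do not tell look-alikes from the thing itself.
- models.boxes_of(camera, thing): "point" ([x, y, z] in m, in the coordinates of the camera as it stood for that picture, good to about 4 mm: the middle of the surface that is visible of it).
The state is a dict: "clock": time; "joint_pos": joint angles; "joint_velocities": joint speeds; "tau": joint torques, N m; "position": TCP position; "ee_rot": TCP orientation; "ft_force": force on the tool from outside, world axes, zero at the start; "torque": the same for the moment, N m; "grip_width": opening from 0.0 (shut) to 1.0 (fully open).
Only numpy, scipy, OpenCV 4.12 (cv2) and the standard library are available. Lean on these libraries where they do the work, as an engineer would, in place of code of your own. Each camera call takes 0.05 s, during which the arm holds its last target. There are 200 camera calls.

## Task

The drive of the potter's wheel has a new belt and must be closed up: pick up the rubber mallet, drive the red tensioner pin fully down with it (not with the fingers), and set the mallet back down on the table, clear of the wheel. Then turn the cover's orange wing fastener clockwise, not quite a quarter turn, until the slot along its top lines up with the two yellow marks, and let the cover stand up on its gasket until that is done. Only then press the cover down with the fingers until it sits fully home against the frame, and finish while still holding it pressed there; leave the pottery and tools around it where they are.

Things in the scene. Friction and masses are not known exactly. Their poses are not given: they have to be found in the camera images.
- wheel_top (a point): centre of the flat top of the blue drive housing of a potter's wheel, a fixed box 200 mm (x) by 340 mm (y), 70 mm high; point 70 mm above the table. In its frame (x away from the robot at yaw 0, z up): pin axis at x 0, y +120 mm; cover centre at x 0, y -50 mm; aluminium wheel head (240 mm across, top 99 mm above the table) centred at x +260 mm, y 0, with a 50 mm high clay bowl stuck on it
- pin_top (a point): centre of the top of the red tensioner pin's head (18 mm across, 6 mm thick), upright over a steel collar 34 mm across, 6 mm high, on the housing. Its top is 98 mm above the table when fully up, 84 mm when fully down (then 8 mm above the collar). A spring sleeve grips it: about 7 N moves it slowly, more when struck fast; it stays where driven
- pin (a joint): how far the pin has been driven down, m: 0 fully up, 0.014 fully down (its stop)
- mallet_grip (a point): grip point of the rubber mallet, mid handle, 60 mm from the head's axis. It stands on its head, handle level 32 mm above the table. Head: black upright cylinder 50 mm across, 64 mm high (32 mm above and below the handle's axis). Wooden handle 22 mm wide, 26 mm high, ends 175 mm from the head's axis. x runs along the handle to the head (axis at x +60 mm), z up. 0.4 kg
- mallet: the same mallet; origin at the centre of the lower face of its head, same axes
- fastener_grip (a point): grip point of the wing fastener, on its upright axis, 28 mm above the cover's top. Orange wing 40 mm long (this frame's x), 13 mm thick (y), its top 40 mm above the cover, over a steel disc 40 mm across, 6 mm high; the black slot runs along the wing's top (x). In the housing's frame the axis is at x 0, y -90 mm
- fastener (a joint): angle of the fastener, rad, grows clockwise seen from above: 0 slot along the housing's x; 1.571 slot along the housing's y, in line with the two yellow marks; it can overrun to its stop at 1.95. Stiff (0.06 N m), stays where it is left
- panel_pad (a point): centre of the green disc (36 mm) on the cover's top, a free place to press, 95 mm from the fastener's axis towards the housing's +y. The cover is a light grey plate 160 mm (x) by 200 mm (y), 6 mm thick, on a springy black gasket; it moves straight up and down only. Its top is 85 mm above the table when up, 77 mm when fully home
- panel (a joint): how far the cover is pressed down, m: 0 up on its gasket, 0.008 fully home against the frame (its stop). Needs about 5 N to start, 12 N to be held home; springs back when let go
- vase: bystander: terracotta vase, 100 mm high, 68 mm across
- cup_a: bystander: blue ceramic cup, 85 mm high, 72 mm across
- cup_b: bystander: terracotta cup, 85 mm high, 72 mm across
- jar: bystander: amber glaze jar, 100 mm high, 68 mm across
- bowl: bystander: large terracotta bowl, 75 mm high, 170 mm across
- rib_tool: bystander: wooden spatula lying on the table, 200 mm long
Not all that is in view belongs to the job. There is more than one size of the mallet; the job needs the middle-sized.

How it is judged:
On the way, in this order (a step that is already met when the one before it is completed fails the run):
1. the pin is driven fully down (value of joint pin above 0.012 m), for 0.1 s.
2. the mallet stands or lies on the table, let go, clear of the wheel (height (world z) of mallet_grip between 0 and 0.06 m and linear speed of mallet below 0.03 m/s and contact force between the fingers and mallet below 0.1 N and contact force between mallet and wheel below 0.1 N), for 0.3 s.
3. the slot is in line with the marks while the cover still stands up on its gasket (value of joint fastener between 1.431 and 1.711 rad and value of joint panel below 0.004 m), for 0.2 s.
4. the fingers press the cover home against the frame (value of joint panel above 0.0065 m and contact force between the fingers and panel above 5 N), for 0.3 s.
At the end, for the whole second after the job is handed in: Pin within 2 mm of fully down; slot within 0.14 rad (8 degrees) of the marks; cover within 1.5 mm of fully home, pressed by the fingers with more than 5 N; mallet let go, at rest on the table and not touching the wheel or cover (all of step 2 and all of step 4 and value of joint pin above 0.012 m and value of joint fastener between 1.431 and 1.711 rad and contact force between mallet and panel below 0.1 N); the arm keeps its last pose, push and grip.
It fails at once if the pin is pushed with the fingers (contact force between any of the fingers, the arm and pin above 3 N).
It fails at once if the mallet is dropped or thrown (linear speed of mallet above 0.9 m/s and contact force between the fingers and mallet below 0.1 N).
It fails at once if a bystander is pushed more than 3 cm from its place (distance of any of vase, cup_a, cup_b, jar, bowl, rib_tool from where it was at the start of the episode above 0.03 m).
It also fails if it takes over 64 s, if anything falls off the work surface, if the arm or the gripper's body presses on something with over 40 N, if the wrist force passes 120 N, or if a joint passes its speed limit or range.

## Working session

There is one attempt and no reset: what is moved stays moved. The work goes in short steps, Python scripts to look and compute and a tool call to move; the robot and the scene stay as the last step left them, time stands still between calls to the robot, and variables do not carry over. Pictures are saved under pics/ and viewed, about 8 in all and at most 12, crops included, and the job is handed in when it is done.

Besides the shell and the picture viewer there is one more tool, called after "Call:" as name(argument=value, ...), one argument or row to a line, values as JSON. servo_tool: Moves the arm, as the interface text tells. Its arguments: {"type":"object","properties":{"motion":{"type":"array"},"grip_force":{"type":"number"}},"required":["motion"]}

```bash
mkdir -p pics; cat > h.py <<'E'
from workcell import monitor, eyes, ticket, models
import numpy as np, cv2
from scipy.spatial.transform import Rotation as R
def w2c(n):
    i=eyes.camera_info(n); return np.array(i["intrinsics"]),np.array(i["extrinsics"])
def towrld(n,p):
    K,E=w2c(n); return (np.linalg.inv(E)@np.r_[p,1])[:3]
def cloud(n,d):
    K,E=w2c(n); v,u=np.mgrid[:d.shape[0],:d.shape[1]]
    P=np.stack([(u-K[0,2])/K[0,0]*d,(v-K[1,2])/K[1,1]*d,d,np.ones_like(d)],-1)
    return (P@np.linalg.inv(E).T)[...,:3]
def pix(n,p):
    K,E=w2c(n); q=K@(E@np.r_[p,1])[:3]; return q[:2]/q[2]
E
python3 - <<'E'
from h import *
for n in("top","side"):
    b,d=eyes.camera(n); cv2.imwrite(f"pics/{n}0.png",b); np.savez(f"pics/{n}0.npz",b=b,d=d)
    print(n,np.linalg.inv(w2c(n)[1])[:3,3].round(2))
    for t in("wheel_top","pin_top","mallet","mallet_grip","fastener_grip","panel_pad","panel"):
        for r in models.boxes_of(n,t)[:4]:
            p=towrld(n,r["point"]); print(n,t,round(r["confidence"],2),p.round(3),pix(n,p).round())
o=monitor.get_obs();print(o)
E
```

```text
top [ 0.16 -0.05  1.67]
top wheel_top 0.92 [0.619 0.11  0.084] [265. 137.]
top mallet 0.92 [ 0.464 -0.361  0.045] [411. 187.]
top mallet 0.79 [ 0.124 -0.314  0.059] [399. 293.]
top mallet 0.56 [ 0.506 -0.214  0.033] [365. 175.]
top mallet_grip 0.87 [ 0.507 -0.211  0.036] [364. 174.]
top mallet_grip 0.65 [ 0.467 -0.363  0.043] [411. 186.]
top mallet_grip 0.58 [ 0.128 -0.311  0.059] [398. 292.]
top panel_pad 0.79 [0.552 0.068 0.082] [278. 157.]
top panel_pad 0.32 [0.694 0.427 0.007] [174. 121.]
top panel 0.28 [ 0.465 -0.363  0.045] [411. 187.]
side [-0.24  0.92  1.39]
side wheel_top 0.8 [0.762 0.128 0.098] [197. 192.]
side wheel_top 0.6 [0.622 0.031 0.084] [248. 193.]
side mallet 0.76 [ 0.066 -0.315  0.068] [439. 197.]
side mallet_grip 0.66 [ 0.059 -0.313  0.071] [441. 197.]
side mallet_grip 0.24 [0.625 0.027 0.081] [248. 192.]
side panel_pad 0.65 [0.619 0.025 0.083] [249. 192.]
side panel 0.6 [0.621 0.028 0.082] [248. 192.]
side panel 0.16 [ 0.654 -0.409  0.058] [310. 125.]
{'clock': 0.8, 'joint_pos': array([-1.14656158,  0.33218638, -0.06467027,  1.46011558,  0.02156552,
        1.34987309, -0.08850973]), 'joint_velocities': array([-0.00040267,  0.00072784, -0.0010735 , -0.00085136, -0.00064967,
        0.00068137,  0.00270881]), 'tau': array([ 1.62464552e-03, -6.25182652e+01,  4.97095194e-02, -3.91812551e+01,
        1.64289231e-02,  1.46593702e-03,  5.10355517e-05]), 'position': array([0.27006966, 0.56366321, 0.23133851]), 'ee_rot': array([ 8.46212418e-01,  5.32845700e-01,  3.40822580e-05, -4.77337102e-05]), 'ft_force': array([0.0926296 , 0.18493472, 0.43512944]), 'torque': array([ 0.04017905,  0.01301944, -0.00887651]), 'grip_width': 1.00036741149802}
```

```bash
python3 - <<'E'
import cv2
b=cv2.imread("pics/top0.png")
cv2.imwrite("pics/a.png",cv2.resize(b[50:330,130:480],None,fx=2.1,fy=2.1,interpolation=cv2.INTER_CUBIC))
b=cv2.imread("pics/side0.png")
cv2.imwrite("pics/b.png",cv2.resize(b[50:350,100:500],None,fx=2,fy=2,interpolation=cv2.INTER_CUBIC))
E
```

```text
(no output)
```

View pics/a.png

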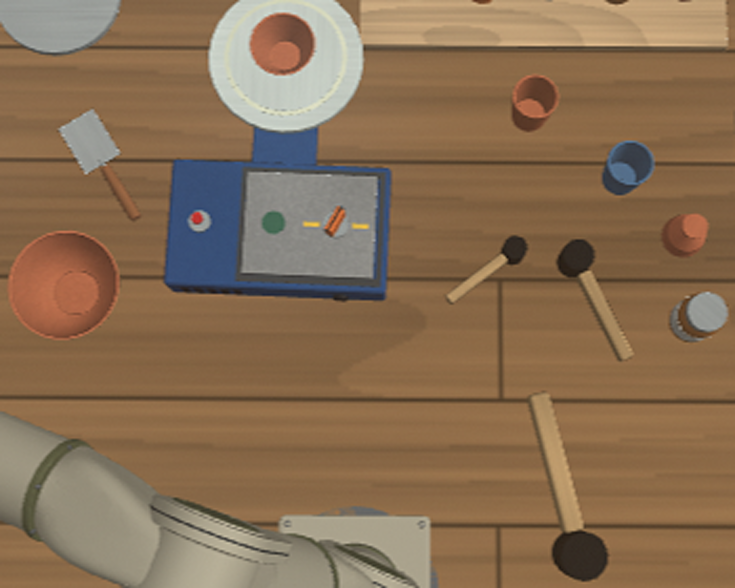

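View pics/b.png

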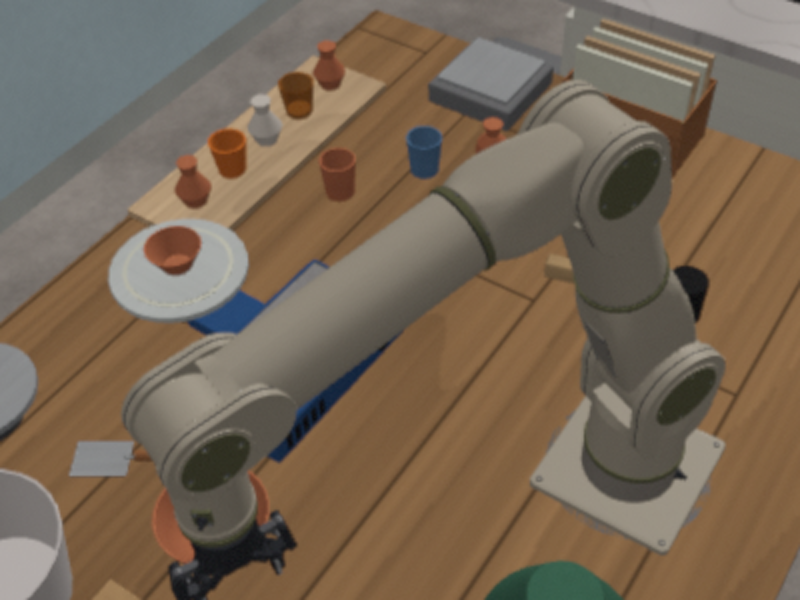

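The top view (crop scale 2.1) shows three mallets. By crop pixel, the heads are small (514,248), middle (576,258) and large (580,555). The middle one has its head near full-frame (404,173) and its handle running down-right. The housing is at (278,230), red pin (198,219), green pad (273,222) and wing (336,222). The side view is mostly blocked by the arm.

```bash
python3 - <<'E'
from h import *
z=np.load("pics/top0.npz");b,d=z["b"],z["d"];P=cloud("top",d)
hsv=cv2.cvtColor(b,cv2.COLOR_BGR2HSV).astype(int)
X,Y,Z=P[...,0],P[...,1],P[...,2]
def fit(name,m):
    q=P[m]; 
    if len(q)<3: print(name,len(q));return
    (c,s,a)=cv2.minAreaRect(q[:,:2].astype(np.float32)); 
    _,_,V=np.linalg.svd(q[:,:2]-q[:,:2].mean(0)); v=V[0]
    print(name,len(q),"mean",q.mean(0).round(4),"rect",np.round(c,4),np.round(s,4),round(a,1),"pca deg",np.degrees(np.arctan2(v[1],v[0])).round(1),"z",np.percentile(q[:,2],[5,50,95]).round(3))
dark=hsv[...,2]<60
for nm,(x0,x1,y0,y1) in dict(mid=(.4,.62,-.45,-.27),small=(.4,.62,-.27,-.12),big=(0,.3,-.5,-.2)).items():
    r=(X>x0)&(X<x1)&(Y>y0)&(Y<y1)
    hd=r&dark&(Z>.015); fit(nm+" head",hd)
    if hd.any(): fit(nm+" headtop",hd&(Z>P[hd][:,2].max()-.012))
    fit(nm+" handle",r&~dark&(Z>.015)&(hsv[...,2]>90))
r=(X>.42)&(X<.75)&(Y>-.12)&(Y<.35)
H,S,V=hsv[...,0],hsv[...,1],hsv[...,2]
fit("housing",r&(abs(Z-.07)<.006))
fit("blue",r&(abs(Z-.07)<.006)&(H>100)&(H<130)&(S>100))
fit("cover",r&(abs(Z-.085)<.006)&(S<60))
fit("pin",r&((H<6)|(H>174))&(S>150)&(Z>.08))
fit("pad",r&(H>45)&(H<90)&(S>80)&(Z>.06))
fit("wing",r&(H>3)&(H<18)&(S>120)&(Z>.095)&(Y<.1))
fit("wingtop",r&(Z>.116)&(Y<.1))
fit("marks",r&(H>19)&(H<32)&(S>120)&(Z>.06))
cv2.imwrite("pics/c.png",np.hstack([cv2.resize(b[135:180,265:325],None,fx=6.6,fy=6.6,interpolation=cv2.INTER_NEAREST),cv2.resize(b[160:228,380:440],None,fx=4.4,fy=4.4,interpolation=cv2.INTER_NEAREST)[:297]]))
E
```

```text
mid head 212 mean [ 0.5099 -0.3379  0.0575] rect [ 0.5597 -0.364 ] [0.0458 0.155 ] 62.7 pca deg 148.5 z [0.026 0.062 0.069]
mid headtop 7 mean [ 0.5257 -0.3556  0.0723] rect [ 0.5618 -0.3718] [0.022  0.1464] 57.9 pca deg 145.9 z [0.07  0.07  0.079]
mid handle 238 mean [ 0.4472 -0.373   0.0433] rect [ 0.4636 -0.3688] [0.1402 0.0315] 18.7 pca deg -157.1 z [0.034 0.044 0.052]
small head 102 mean [ 0.5255 -0.2442  0.0455] rect [ 0.5263 -0.2457] [0.0342 0.0317] 27.6 pca deg 170.7 z [0.026 0.047 0.054]
small headtop 72 mean [ 0.5276 -0.2453  0.0493] rect [ 0.5283 -0.2452] [0.032  0.0335] 63.3 pca deg -128.2 z [0.045 0.049 0.055]
small handle 187 mean [ 0.4829 -0.1896  0.0323] rect [ 0.4942 -0.2031] [0.084  0.1344] 9.3 pca deg 126.3 z [0.024 0.032 0.039]
big head 459 mean [ 0.063  -0.3301  0.0839] rect [ 0.0618 -0.3331] [0.0658 0.0663] 47.0 pca deg -113.7 z [0.041 0.088 0.096]
big headtop 112 mean [ 0.0634 -0.3345  0.0939] rect [ 0.0623 -0.3328] [0.0572 0.0625] 31.2 pca deg 130.1 z [0.092 0.093 0.098]
big handle 749 mean [ 0.1934 -0.3023  0.0609] rect [ 0.1642 -0.3138] [0.281  0.0461] 18.4 
[... 260 characters left out ...]
.069 0.074]
cover 2553 mean [0.5542 0.0715 0.0848] rect [0.6091 0.106 ] [0.2738 0.2855] 88.2 pca deg 80.9 z [0.08  0.085 0.09 ]
pin 18 mean [0.5604 0.2407 0.0957] rect [0.5605 0.2409] [0.0136 0.0097] 5.1 pca deg -178.6 z [0.091 0.096 0.101]
pad 74 mean [0.5564 0.1268 0.0843] rect [0.5564 0.127 ] [0.0276 0.0315] 69.7 pca deg -176.9 z [0.078 0.084 0.091]
wing 65 mean [0.5499 0.0304 0.1217] rect [0.5522 0.03  ] [0.0136 0.0398] 60.6 pca deg 151.7 z [0.105 0.123 0.129]
wingtop 56 mean [0.5514 0.0302 0.1245] rect [0.552  0.0301] [0.0135 0.0402] 61.0 pca deg 150.7 z [0.119 0.125 0.13 ]
marks 29 mean [0.5521 0.0306 0.0845] rect [0.5518 0.0316] [0.0933 0.0062] 88.2 pca deg -92.4 z [0.079 0.084 0.09 ]
```

View pics/c.png

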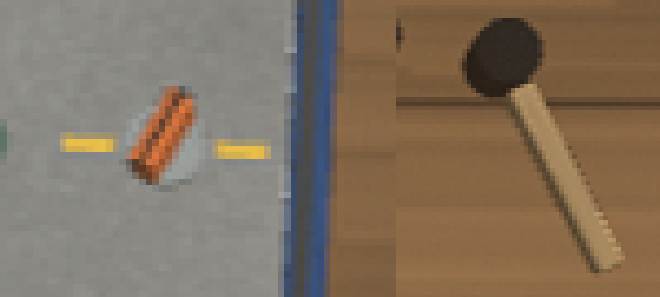

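The crop confirms the wing is about 63° short of the marks, and the pin, fastener, pad and marks agree with a housing at (0.555, 0.1205), yaw -2.2°. The middle mallet's head is black and clean. Next I refine its pose, leaving the small mallet out of the fit.

```bash
python3 - <<'E'
from h import *
z=np.load("pics/top0.npz");b,d=z["b"],z["d"];P=cloud("top",d)
V=b.max(-1).astype(int);X,Y,Z=P[...,0],P[...,1],P[...,2]
r=(X>.38)&(X<.62)&(Y>-.45)&(Y<-.29)
h=P[r&(V<75)&(Z>.055)]; c,s,a=cv2.minAreaRect(h[:,:2].astype(np.float32)); (cc,rad)=cv2.minEnclosingCircle(h[:,:2].astype(np.float32))
print("head",len(h),np.round(c,4),np.round(s,4),np.round(cc,4),round(rad,4),np.median(h[:,2]))
q=P[r&(V>95)&(Z>.038)&(Z<.055)]; c2,s2,a2=cv2.minAreaRect(q[:,:2].astype(np.float32))
print("handle top",len(q),np.round(c2,4),np.round(s2,4),a2,q.mean(0).round(4),np.median(q[:,2]))
vx,vy,x0,y0=cv2.fitLine(q[:,:2].astype(np.float32),cv2.DIST_HUBER,0,.001,.001).ravel()
print("line deg",np.degrees(np.arctan2(vy,vx)),x0,y0)
t=np.array(cc)-np.array(c2);print("to head",np.degrees(np.arctan2(t[1],t[0])),np.linalg.norm(t))
o=monitor.get_obs(); print(R.from_quat(o["ee_rot"]).as_matrix().round(4))
E
```

```text
head 177 [ 0.554  -0.3805] [0.0457 0.1606] [ 0.5534 -0.3811] 0.081 0.06314216076605894
handle top 243 [ 0.4343 -0.3794] [0.124  0.0232] 25.042543411254883 [ 0.4353 -0.379   0.0442] 0.044086532798701894
line deg 25.732744 0.41589075 -0.38799417
to head -0.7946092018487825 0.11912674905878147
[[ 4.322e-01  9.018e-01  0.000e+00]
 [ 9.018e-01 -4.322e-01  1.000e-04]
 [ 1.000e-04 -0.000e+00 -1.000e+00]]
```

```bash
python3 - <<'E'
from h import *
z=np.load("pics/top0.npz");b,d=z["b"],z["d"];P=cloud("top",d)
V=b.max(-1).astype(int);X,Y,Z=P[...,0],P[...,1],P[...,2]
h=P[(X>.48)&(X<.59)&(Y>-.375)&(Y<-.28)&(V<75)&(Z>.057)]
print("head",len(h),h.mean(0).round(4),[np.round(v,4) for v in cv2.minEnclosingCircle(h[:,:2].astype(np.float32))])
q=P[(X>.33)&(X<.53)&(Y>-.46)&(Y<-.3)&(V>95)&(Z>.038)&(Z<.055)]
print(len(q),[np.round(v,4) for v in cv2.minAreaRect(q[:,:2].astype(np.float32))],cv2.fitLine(q[:,:2].astype(np.float32),cv2.DIST_HUBER,0,.001,.001).ravel().round(4))
E
```

```text
head 165 [ 0.5125 -0.3404  0.0636] [array([ 0.5126, -0.3401]), np.float64(0.0252)]
296 [array([ 0.4231, -0.3846]), array([0.1487, 0.0232]), np.float64(25.0425)] [ 0.9026  0.4305  0.4232 -0.3846]
```

Call:
servo_tool(
  motion=[
    [1, -0.319, 0.408, 0, 0, 0, 64],
    [1, -0.319, 0.408, 0, 0, 0, 64],
    [1, -0.319, 0.408, 0, 0, 0, 64],
    [1, -0.319, 0.408, 0, 0, 0, 64],
    [1, -0.319, 0.408, 0, 0, 0, 64],
    [1, -0.319, 0.408, 0, 0, 0, 64],
    [1, -0.319, 0.408, 0, 0, 0, 64],
    [1, -0.319, 0.408, 0, 0, 0, 64],
    [1, -0.319, 0.408, 0, 0, 0, 64],
    [1, -0.757, 0.5715, 0.07, 0, 0, 128.8],
    [1, -0.757, 0.5715, 0.07, 0, 0, 128.8],
    [1, -0.757, 0.5715, 0.07, 0, 0, 128.8],
    [1, -0.757, 0.5715, 0.07, 0, 0, 128.8],
    [1, -0.757, 0.5715, 0.07, 0, 0, 128.8],
    [1, -0.757, 0.5715, 0.07, 0, 0, 128.8],
    [1, -0.757, 0.5715, 0.07, 0, 0, 128.8],
    [1, -0.757, 0.5715, 0.07, 0, 0, 128.8],
    [1, -0.757, 0.5715, 0.07, 0, 0, 128.8],
    [1, -0.757, 0.5715, 0.07, 0, 0, 128.8],
    [1, -0.757, 0.5715, 0.07, 0, 0, 128.8],
  ],
  grip_force=100,
)

```text
clock: 3.3
position: [0.4592, -0.3646, 0.1614]
ee_rot: [0.847, -0.532, 0.0, -0.0]
ft_force: [0.0, 0.3, 0.0]
grip_width: 0.999
```

Call:
servo_tool(
  motion=[
    [1, 0, 0, 0.05, 0, 0, 0],
    [1, 0, 0, 0.09, 0, 0, 0],
    [1, 0, 0, 0.12, 0, 0, 0],
    [1, 0, 0, 0.14, 0, 0, 0],
    [1, 0, 0, 0.147, 0, 0, 0],
    [1, 0, 0, 0.147, 0, 0, 0],
    [0.1, 0, 0, 0.147, 0, 0, 0],
    [0.1, 0, 0, 0.147, 0, 0, 0],
    [0.1, 0, 0, 0.147, 0, 0, 0],
    [0.1, 0, 0, 0.147, 0, 0, 0],
    [0.1, 0, 0, 0.147, 0, 0, 0],
    [0.1, 0, 0, 0.147, 0, 0, 0],
    [0.1, 0, 0, 0.147, 0, 0, 0],
  ],
  grip_force=100,
)

```text
clock: 4.92
position: [0.4585, -0.3662, 0.0147]
ee_rot: [0.846, -0.533, 0.0, -0.0]
ft_force: [-0.7, 0.5, 5.9]
grip_width: 0.235
```

Call:
servo_tool(
  motion=[
    [0, 0, 0, -0.02, 0, 0, 0],
    [0, 0, 0, -0.07, 0, 0, 0],
    [0, 0, 0, -0.12, 0, 0, 0],
    [0, 0, 0, -0.16, 0, 0, 0],
    [0, 0, 0, -0.16, 0, 0, 0],
    [0, 0, 0, -0.16, 0, 0, 0],
  ],
  grip_force=120,
)

```text
clock: 5.68
position: [0.4579, -0.3653, 0.1735]
ee_rot: [0.846, -0.533, -0.001, -0.0]
ft_force: [-1.4, 0.4, -4.4]
grip_width: 0.239
```

```bash
python3 - <<'E'
from h import *
o=monitor.get_obs(); print(o["ft_force"],o["torque"],o["grip_width"],o["position"],o["joint_pos"].round(2))
b,d=eyes.camera("top");P=cloud("top",d);X,Y,Z=P[...,0],P[...,1],P[...,2];V=b.max(-1).astype(int)
h=P[(X>.45)&(X<.62)&(Y>-.40)&(Y<-.25)&(V<75)&(Z>.205)]
h2=P[(X>.45)&(X<.62)&(Y>-.40)&(Y<-.25)&(V<75)&(Z>.15)]
for q in(h,h2): print(len(q),q.mean(0).round(4),np.percentile(q[:,2],[5,50,95]).round(3),[np.round(v,4) for v in cv2.minEnclosingCircle(q[:,:2].astype(np.float32))])
cv2.imwrite("pics/d.png",cv2.resize(b[100:280,320:480],None,fx=3,fy=3))
E
```

```text
[-1.40158756  0.40295018 -4.43998397] [-0.06761231  0.1576317  -0.04270334] 0.2390707790498109 [ 0.45786496 -0.36532752  0.17353777] [-0.06  0.36  0.82  1.68 -0.28  1.22 -0.3 ]
74 [ 0.5206 -0.3287  0.2259] [0.214 0.222 0.228] [array([ 0.5144, -0.3361]), np.float64(0.023)]
92 [ 0.5188 -0.3264  0.2174] [0.17  0.221 0.228] [array([ 0.5144, -0.3361]), np.float64(0.023)]
```

View pics/d.png

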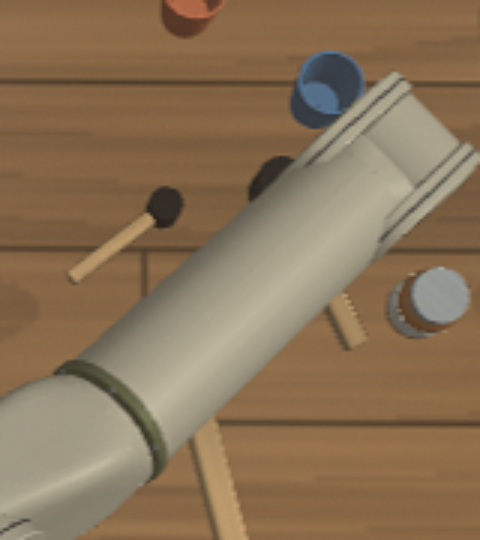

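The mallet is lifted level: head at crop (273,180), partly hidden, and its top is at the expected height. Next I carry it over the pin.

Call:
servo_tool(
  motion=[
    [0, -0.017, -0.01, -0.02, 0, 0, 0],
    [0, -0.05, -0.03, -0.02, 0, 0, 0],
    [0, -0.1, -0.058, -0.02, 0, 0, 0],
    [0, -0.15, -0.088, -0.02, 0, 0, 0],
    [0, -0.2, -0.117, -0.02, 0, 0, 0],
    [0, -0.25, -0.146, -0.02, 0, 0, 0],
    [0, -0.3, -0.175, -0.02, 0, 0, 0],
    [0, -0.35, -0.205, -0.02, 0, 0, 0],
    [0, -0.4, -0.234, -0.02, 0, 0, 0],
    [0, -0.45, -0.263, -0.02, 0, 0, 0],
    [0, -0.485, -0.284, -0.02, 0, 0, 0],
    [0, -0.5025, -0.294, -0.01, 0, 0, 0],
    [0, -0.5025, -0.294, 0.02, 0, 0, 0],
    [0, -0.5025, -0.294, 0.04, 0, 0, 0],
    [0, -0.5025, -0.294, 0.04, 0, 0, 0],
    [0, -0.5025, -0.294, 0.04, 0, 0, 0],
  ],
)

```text
clock: 7.72
position: [0.5066, 0.2137, 0.1346]
ee_rot: [0.846, -0.533, 0.0, 0.0]
ft_force: [0.2, -0.2, -3.1]
grip_width: 0.238
```

```bash
python3 - <<'E'
from h import *
o=monitor.get_obs(); print(o["ft_force"],o["torque"],o["position"])
for n in("top","side"):
    b,d=eyes.camera(n);P=cloud(n,d);X,Y,Z=P[...,0],P[...,1],P[...,2];V=b.max(-1).astype(int)
    q=P[(X>.5)&(X<.62)&(Y>.18)&(Y<.31)&(V<75)&(Z>.16)&(Z<.19)]
    if len(q)>5: print(n,len(q),q.mean(0).round(4),[np.round(v,4) for v in cv2.minEnclosingCircle(q[:,:2].astype(np.float32))])
    u=pix(n,[.56,.24,.13]).astype(int); print(u)
    c=b[max(u[1]-60,0):u[1]+60,max(u[0]-60,0):u[0]+60]; cv2.imwrite(f"pics/e_{n}.png",c)
c=[cv2.resize(cv2.imread(f"pics/e_{n}.png"),(400,400),interpolation=cv2.INTER_CUBIC) for n in("top","side")]
cv2.imwrite("pics/e.png",np.hstack(c))
E
```

```text
[ 0.16727538 -0.24723349 -3.13959328] [-0.08241897  0.11131274 -0.03096687] [0.50661356 0.21367096 0.13458231]
[221 150]
side 238 [0.5533 0.2434 0.179 ] [array([0.5443, 0.221 ]), np.float64(0.0508)]
[220 232]
```

View pics/e.png

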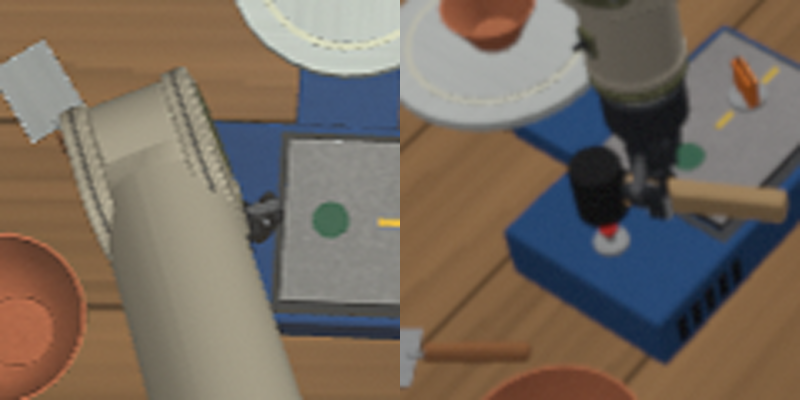

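In the side crop the black head (597,185) sits right over the red pin (608,232). I'll press down slowly.

Call:
servo_tool(
  motion=[
    [0, 0, 0, 0.01, 0, 0, 0],
    [0, 0, 0, 0.018, 0, 0, 0],
    [0, 0, 0, 0.021, 0, 0, 0],
    [0, 0, 0, 0.024, 0, 0, 0],
    [0, 0, 0, 0.027, 0, 0, 0],
    [0, 0, 0, 0.03, 0, 0, 0],
    [0, 0, 0, 0.033, 0, 0, 0],
    [0, 0, 0, 0.036, 0, 0, 0],
    [0, 0, 0, 0.037, 0, 0, 0],
    [0, 0, 0, 0.037, 0, 0, 0],
    [0, 0, 0, 0.037, 0, 0, 0],
  ],
)

```text
clock: 9.2
position: [0.5064, 0.2143, 0.0981]
ee_rot: [0.846, -0.533, -0.0, -0.0]
ft_force: [-8.7, -4.2, 13.3]
grip_width: 0.234
```

Call:
servo_tool(
  motion=[
    [0, 0, 0, 0.002, 0, 0, 0],
    [0, 0, 0, 0.004, 0, 0, 0],
    [0, 0, 0, 0.004, 0, 0, 0],
    [0, 0, 0, 0.004, 0, 0, 0],
  ],
)

```text
clock: 9.7
position: [0.5069, 0.2146, 0.0959]
ee_rot: [0.846, -0.533, -0.0, -0.001]
ft_force: [-16.2, -7.1, 30.9]
grip_width: 0.232
```

```bash
python3 - <<'E'
from h import *
o=monitor.get_obs(); print(o["ft_force"],o["torque"],o["position"])
n="side"
b,d=eyes.camera(n);P=cloud(n,d);X,Y,Z=P[...,0],P[...,1],P[...,2];V=b.max(-1).astype(int)
q=P[(X>.52)&(X<.6)&(Y>.2)&(Y<.28)&(V<75)&(Z>.08)]; print(np.percentile(q[:,2],[1,5,95,99]).round(4))
u=pix(n,[.56,.24,.11]).astype(int); cv2.imwrite("pics/f.png",cv2.resize(b[u[1]-30:u[1]+35,u[0]-30:u[0]+60],None,fx=7,fy=7,interpolation=cv2.INTER_CUBIC))
E
```

```text
[-16.24836609  -7.12867163  30.90706249] [-0.88807528  2.34753493  0.06917754] [0.50690869 0.21462434 0.09588044]
[0.086  0.0929 0.1517 0.3462]
```

View pics/f.png

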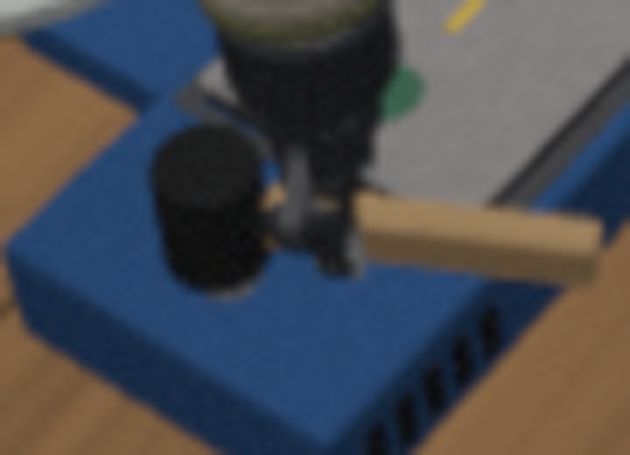

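The force jumped to about 34 N with almost no further travel, so the pin is on its stop. In the crop the head (210,210) covers it. I'll lift, carry the mallet back, and check the pin's height on the way.

Call:
servo_tool(
  motion=[
    [0, 0, 0, -0.01, 0, 0, 0],
    [0, 0, 0, -0.05, 0, 0, 0],
    [0, 0, 0, -0.1, 0, 0, 0],
    [0, 0.017, 0.01, -0.1, 0, 0, 0],
    [0, 0.05, 0.03, -0.1, 0, 0, 0],
    [0, 0.1, 0.058, -0.1, 0, 0, 0],
    [0, 0.15, 0.088, -0.1, 0, 0, 0],
    [0, 0.2, 0.117, -0.1, 0, 0, 0],
    [0, 0.25, 0.146, -0.1, 0, 0, 0],
    [0, 0.3, 0.175, -0.1, 0, 0, 0],
    [0, 0.35, 0.205, -0.1, 0, 0, 0],
    [0, 0.4, 0.234, -0.1, 0, 0, 0],
    [0, 0.45, 0.263, -0.1, 0, 0, 0],
    [0, 0.485, 0.284, -0.1, 0, 0, 0],
    [0, 0.5025, 0.294, -0.1, 0, 0, 0],
    [0, 0.5025, 0.294, -0.06, 0, 0, 0],
    [0, 0.5025, 0.294, -0.02, 0, 0, 0],
    [0, 0.5025, 0.294, 0.02, 0, 0, 0],
    [0, 0.5025, 0.294, 0.02, 0, 0, 0],
  ],
)

```text
clock: 12.12
position: [0.4554, -0.3647, 0.0697]
ee_rot: [0.846, -0.533, -0.004, 0.001]
ft_force: [0.3, 0.6, -3.6]
grip_width: 0.237
```

```bash
python3 - <<'E'
from h import *
o=monitor.get_obs(); print(o["ft_force"],o["position"])
for n in("top","side"):
    b,d=eyes.camera(n);P=cloud(n,d);X,Y,Z=P[...,0],P[...,1],P[...,2]
    hsv=cv2.cvtColor(b,cv2.COLOR_BGR2HSV).astype(int);H,S=hsv[...,0],hsv[...,1]
    q=P[(X>.53)&(X<.59)&(Y>.21)&(Y<.27)&((H<6)|(H>174))&(S>150)&(Z>.06)]
    print(n,len(q),q.mean(0).round(4),np.percentile(q[:,2],[10,50,90]).round(4))
    m=P[(X>.33)&(X<.58)&(Y>-.5)&(Y<-.28)&(b.max(-1)>95)&(Z>.03)&(Z<.14)&(H>8)&(H<25)&(S>60)]
    print(" handle z",len(m),np.percentile(m[:,2],[2,20,50,80,98]).round(3) if len(m) else "")
E
```

```text
[ 0.34755174  0.58132308 -3.60002264] [ 0.4554426  -0.36469838  0.06965729]
top 18 [0.5601 0.241  0.083 ] [0.0773 0.0839 0.0876]
 handle z 188 [0.063 0.089 0.096 0.099 0.104]
side 14 [0.5583 0.2433 0.0835] [0.0793 0.084  0.0872]
 handle z 190 [0.034 0.077 0.095 0.102 0.109]
```

The pin top now reads 84 mm from both cameras, so it is fully down. Lowering the mallet now.

Call:
servo_tool(
  motion=[
    [0, 0, 0, 0.025, 0, 0, 0],
    [0, 0, 0, 0.04, 0, 0, 0],
    [0, 0, 0, 0.047, 0, 0, 0],
    [0, 0, 0, 0.051, 0, 0, 0],
    [0, 0, 0, 0.053, 0, 0, 0],
    [0, 0, 0, 0.054, 0, 0, 0],
    [0, 0, 0, 0.054, 0, 0, 0],
  ],
)

```text
clock: 13.1
position: [0.4585, -0.366, 0.0195]
ee_rot: [0.846, -0.533, 0.0, -0.0]
ft_force: [0.5, 0.2, -4.6]
grip_width: 0.236
```

Call:
servo_tool(
  motion=[
    [0, 0, 0, 0.002, 0, 0, 0],
    [0, 0, 0, 0.004, 0, 0, 0],
    [0, 0, 0, 0.005, 0, 0, 0],
    [0, 0, 0, 0.005, 0, 0, 0],
  ],
)

```text
clock: 13.6
position: [0.4583, -0.3659, 0.0142]
ee_rot: [0.846, -0.533, -0.0, -0.0]
ft_force: [-0.2, 0.8, -3.8]
grip_width: 0.237
```

Call:
servo_tool(
  motion=[
    [0, 0, 0, 0.002, 0, 0, 0],
    [0, 0, 0, 0.002, 0, 0, 0],
    [0, 0, 0, 0.002, 0, 0, 0],
  ],
)

```text
clock: 13.98
position: [0.4583, -0.3662, 0.0136]
ee_rot: [0.846, -0.533, 0.0, -0.0]
ft_force: [-7.6, 4.9, 15.1]
grip_width: 0.237
```

Call:
servo_tool(
  motion=[
    [0.6, 0, 0, 0.001, 0, 0, 0],
    [0.8, 0, 0, 0.001, 0, 0, 0],
    [1, 0, 0, 0.001, 0, 0, 0],
    [1, 0, 0, 0.001, 0, 0, 0],
    [1, 0, 0, 0.001, 0, 0, 0],
    [1, 0, 0, 0.001, 0, 0, 0],
    [1, 0, 0, -0.02, 0, 0, 0],
    [1, 0, 0, -0.06, 0, 0, 0],
    [1, 0, 0, -0.12, 0, 0, 0],
    [1, 0, 0, -0.18, 0, 0, 0],
    [1, 0, 0, -0.18, 0, 0, 0],
    [1, 0, 0, -0.18, 0, 0, 0],
  ],
)

```text
clock: 15.48
position: [0.4583, -0.3658, 0.1929]
ee_rot: [0.846, -0.533, 0.0, -0.0]
ft_force: [-0.7, 0.1, -0.5]
grip_width: 1.001
```

Call:
servo_tool(
  motion=[
    [1, -0.03, -0.024, 0, 0, 0, -10],
    [1, -0.06, -0.048, 0, 0, 0, -20],
    [1, -0.09, -0.072, 0, 0, 0, -30],
    [1, -0.12, -0.097, 0, 0, 0, -40],
    [1, -0.15, -0.121, 0, 0, 0, -50],
    [1, -0.18, -0.145, 0, 0, 0, -60],
    [1, -0.21, -0.169, 0, 0, 0, -70],
    [1, -0.24, -0.193, 0, 0, 0, -80],
    [1, -0.27, -0.217, 0, 0, 0, -90],
    [1, -0.3, -0.242, 0, 0, 0, -100],
    [1, -0.317, -0.2555, 0, 0, 0, -110],
    [1, -0.317, -0.2555, 0, 0, 0, -120],
    [1, -0.317, -0.2555, 0, 0, 0, -125.4],
    [1, -0.317, -0.2555, 0, 0, 0, -125.4],
    [1, -0.317, -0.2555, 0, 0, 0, -125.4],
    [1, -0.317, -0.2555, 0, 0, 0, -125.4],
  ],
  grip_force=30,
)

```text
clock: 17.48
position: [0.5517, 0.0303, 0.1921]
ee_rot: [0.862, 0.507, -0.0, -0.0]
ft_force: [-0.3, 0.4, 0.5]
grip_width: 0.998
```

```bash
python3 - <<'E'
from h import *
o=monitor.get_obs(); print(o["position"],o["joint_pos"].round(2)); q=o["ee_rot"]; print(np.degrees(2*np.arctan2(q[1],q[0])))
b,d=eyes.camera("top");P=cloud("top",d);X,Y,Z=P[...,0],P[...,1],P[...,2]
hsv=cv2.cvtColor(b,cv2.COLOR_BGR2HSV).astype(int);H,S=hsv[...,0],hsv[...,1]
h=P[(X>.46)&(X<.57)&(Y>-.4)&(Y<-.28)&(b.max(-1)<75)&(Z>.03)]
h=h[h[:,2]>.055]; print("head",len(h),h.mean(0).round(4),np.percentile(h[:,2],[5,50,95]).round(3))
m=P[(X>.33)&(X<.48)&(Y>-.46)&(Y<-.33)&(b.max(-1)>95)&(Z>.025)&(Z<.08)]
print("handle",len(m),m.mean(0).round(4),np.percentile(m[:,2],[5,50,95]).round(3))
E
```

```text
[0.55165288 0.03028439 0.19208198] [-0.49  0.2   0.4   1.73 -0.08  1.23  1.  ]
60.92356013129641
head 174 [ 0.512  -0.3382  0.0634] [0.057 0.064 0.07 ]
handle 293 [ 0.4176 -0.3851  0.0438] [0.037 0.044 0.05 ]
```

Call:
servo_tool(
  motion=[
    [1, 0, 0, 0.04, 0, 0, 0],
    [1, 0, 0, 0.07, 0, 0, 0],
    [1, 0, 0, 0.09, 0, 0, 0],
    [1, 0, 0, 0.095, 0, 0, 0],
    [1, 0, 0, 0.095, 0, 0, 0],
    [0, 0, 0, 0.095, 0, 0, 0],
    [0, 0, 0, 0.095, 0, 0, 0],
    [0, 0, 0, 0.095, 0, 0, 0],
    [0, 0, 0, 0.095, 0, 0, 0],
    [0, 0, 0, 0.095, 0, 0, 0],
    [0, 0, 0, 0.095, 0, 0, 0],
    [0, 0, 0, 0.095, 0, 0, 0],
    [0, 0, 0, 0.095, 0, 0, 0],
  ],
  grip_force=40,
)

```text
clock: 19.15
position: [0.5522, 0.0309, 0.0976]
ee_rot: [0.862, 0.508, 0.001, -0.0]
ft_force: [2.2, 4.5, 4.3]
grip_width: 0.147
```

Call:
servo_tool(
  motion=[
    [0, 0, 0, -0.001, 0, 0, 7],
    [0, 0, 0, -0.001, 0, 0, 14],
    [0, 0, 0, -0.001, 0, 0, 21],
    [0, 0, 0, -0.001, 0, 0, 28],
    [0, 0, 0, -0.001, 0, 0, 35],
    [0, 0, 0, -0.001, 0, 0, 42],
    [0, 0, 0, -0.001, 0, 0, 49],
    [0, 0, 0, -0.001, 0, 0, 56],
    [0, 0, 0, -0.001, 0, 0, 61],
    [0, 0, 0, -0.001, 0, 0, 63],
    [0, 0, 0, -0.001, 0, 0, 63],
    [0, 0, 0, -0.001, 0, 0, 63],
  ],
)

```text
clock: 20.65
position: [0.552, 0.0309, 0.0978]
ee_rot: [1.0, -0.017, 0.0, -0.0]
ft_force: [5.5, 4.2, -5.4]
grip_width: 0.136
```

Call:
servo_tool(
  motion=[
    [0.6, 0, 0, -0.001, 0, 0, 0],
    [0.8, 0, 0, -0.001, 0, 0, 0],
    [0.8, 0, 0, -0.001, 0, 0, 0],
    [0.8, 0, 0, -0.001, 0, 0, 0],
    [0.8, 0, 0, -0.03, 0, 0, 0],
    [0.8, 0, 0, -0.08, 0, 0, 0],
    [0.3, -0.06, 0, -0.1, 0, 0, 0],
    [0, -0.12, 0, -0.1, 0, 0, 0],
    [0, -0.12, 0, -0.1, 0, 0, 0],
    [0, -0.12, 0, -0.1, 0, 0, 0],
  ],
)

```text
clock: 21.9
position: [0.4323, 0.0347, 0.1988]
ee_rot: [1.0, -0.017, 0.001, -0.001]
ft_force: [0.3, -0.0, 0.2]
grip_width: 0.002
```

```bash
python3 - <<'E'
from h import *
o=monitor.get_obs(); print(o["position"],o["ft_force"])
for n in("top","side"):
    b,d=eyes.camera(n);P=cloud(n,d);X,Y,Z=P[...,0],P[...,1],P[...,2]
    hsv=cv2.cvtColor(b,cv2.COLOR_BGR2HSV).astype(int);H,S=hsv[...,0],hsv[...,1]
    r=(X>.5)&(X<.6)&(Y>-.02)&(Y<.08)
    for nm,m in(("wing",r&(H>3)&(H<18)&(S>120)&(Z>.116)),("marks",r&(H>19)&(H<32)&(S>120)&(Z>.06)),("cover",(X>.52)&(X<.59)&(Y>.07)&(Y<.15)&(S<60)&(Z<.1))):
        q=P[m]
        if len(q)>4:
            c,s,a=cv2.minAreaRect(q[:,:2].astype(np.float32)); print(n,nm,len(q),q.mean(0).round(4),np.round(s,3),round(a,1))
    u=pix(n,[.552,.03,.1]).astype(int); cv2.imwrite(f"pics/g_{n}.png",cv2.resize(b[u[1]-30:u[1]+30,u[0]-30:u[0]+30],(400,400),interpolation=cv2.INTER_CUBIC))
cv2.imwrite("pics/g.png",np.hstack([cv2.imread(f"pics/g_{n}.png") for n in("top","side")]))
E
```

```text
[0.43228695 0.03469683 0.19880797] [ 0.28016139 -0.00665541  0.17567225]
top marks 10 [ 0.5503 -0.0085  0.0857] [0.005 0.013] 1.6
top cover 17 [0.5328 0.1467 0.0839] [0.031 0.008] 13.7
side wing 44 [0.5488 0.0357 0.1226] [0.018 0.042] 3.5
side marks 15 [0.5523 0.0345 0.0845] [0.088 0.008] 87.5
side cover 327 [0.5538 0.1084 0.084 ] [0.07 0.08] 0.2
```

View pics/g.png

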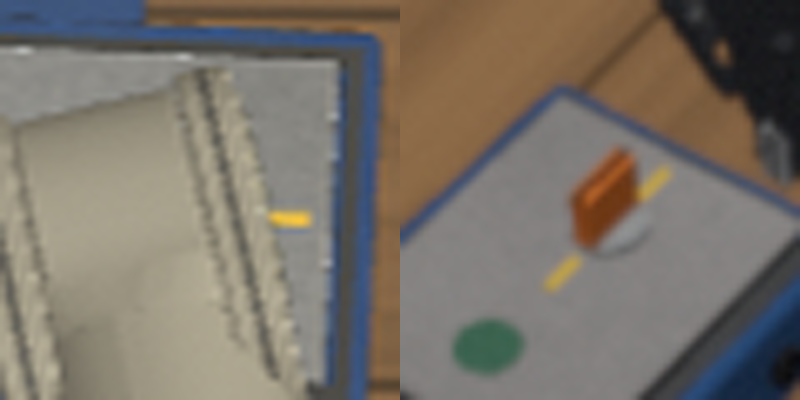

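In the side crop the wing (605,200) lies along the marks (655,183) and (563,273), and the cover is still at about 84-85 mm. I'll move aside for a cleaner top-view angle.

Call:
servo_tool(
  motion=[
    [0, 0, -0.05, 0, 0, 0, 0],
    [0, 0, -0.1, 0, 0, 0, 0],
    [0, 0, -0.15, 0, 0, 0, 0],
    [0, 0, -0.2, 0, 0, 0, 0],
    [0, 0, -0.25, 0, 0, 0, 0],
    [0, 0, -0.25, 0, 0, 0, 0],
  ],
)

```text
clock: 22.75
position: [0.4402, 0.2885, 0.1968]
ee_rot: [1.0, -0.015, -0.001, 0.001]
ft_force: [-0.6, -0.7, -0.0]
grip_width: -0.001
```

```bash
python3 - <<'E'
from h import *
o=monitor.get_obs(); print(o["position"],o["joint_pos"].round(2))
n="top"
b,d=eyes.camera(n);P=cloud(n,d);X,Y,Z=P[...,0],P[...,1],P[...,2]
hsv=cv2.cvtColor(b,cv2.COLOR_BGR2HSV).astype(int);H,S=hsv[...,0],hsv[...,1]
r=(X>.49)&(X<.61)&(Y>-.03)&(Y<.15)
for nm,m in(("wing",r&(H>3)&(H<18)&(S>120)&(Z>.116)),("marks",r&(H>19)&(H<32)&(S>120)&(Z>.06)),("pad",r&(H>45)&(H<90)&(S>80)&(Z>.06))):
    q=P[m]
    if len(q)>4:
        c,s,a=cv2.minAreaRect(q[:,:2].astype(np.float32)); f=cv2.fitLine(q[:,:2].astype(np.float32),cv2.DIST_L2,0,.001,.001).ravel()
        print(n,nm,len(q),q.mean(0).round(4),np.round(s,3),round(a,1),np.degrees(np.arctan2(f[1],f[0])).round(1))
E
```

```text
[0.44022921 0.28850705 0.19678349] [-0.97  0.14  0.33  1.78 -0.05  1.23 -0.66]
top wing 49 [0.5513 0.0327 0.1239] [0.013 0.038] 1.1 85.4
top marks 29 [0.5524 0.0307 0.0833] [0.093 0.007] 87.8 87.9
top pad 73 [0.5562 0.1266 0.0851] [0.031 0.028] 0.2 1.8
```

The wing is at 91° by rectangle fit and 85° by line fit, against 87.8° for the marks, so it is aligned. Now I press the green pad with shut fingers.

Call:
servo_tool(
  motion=[
    [0, 0.04, 0.053, 0, 0, 0, 0],
    [0, 0.08, 0.106, 0, 0, 0, 0],
    [0, 0.12, 0.158, 0, 0, 0, 0],
    [0, 0.12, 0.158, 0.04, 0, 0, 0],
    [0, 0.12, 0.158, 0.08, 0, 0, 0],
    [0, 0.12, 0.158, 0.1, 0, 0, 0],
    [0, 0.12, 0.158, 0.107, 0, 0, 0],
    [0, 0.12, 0.158, 0.112, 0, 0, 0],
    [0, 0.12, 0.158, 0.116, 0, 0, 0],
    [0, 0.12, 0.158, 0.12, 0, 0, 0],
    [0, 0.12, 0.158, 0.122, 0, 0, 0],
    [0, 0.12, 0.158, 0.122, 0, 0, 0],
  ],
)

```text
clock: 24.3
position: [0.5558, 0.1219, 0.0779]
ee_rot: [1.0, -0.018, 0.001, -0.0]
ft_force: [-4.8, -3.2, 11.2]
grip_width: 0.002
```

Call:
servo_tool(
  motion=[
    [0, 0, 0, 0.002, 0, 0, 0],
    [0, 0, 0, 0.003, 0, 0, 0],
    [0, 0, 0, 0.003, 0, 0, 0],
    [0, 0, 0, 0.003, 0, 0, 0],
    [0, 0, 0, 0.003, 0, 0, 0],
  ],
)

```text
clock: 24.92
position: [0.5559, 0.1219, 0.0769]
ee_rot: [1.0, -0.018, 0.001, -0.001]
ft_force: [-13.2, -4.1, 33.0]
grip_width: 0.002
```

```bash
python3 - <<'E'
from h import *
o=monitor.get_obs(); print(o["position"],o["ft_force"])
b,d=eyes.camera("side");P=cloud("side",d);X,Y,Z=P[...,0],P[...,1],P[...,2]
S=cv2.cvtColor(b,cv2.COLOR_BGR2HSV)[...,1]
q=P[(X>.52)&(X<.6)&(Y>.06)&(Y<.15)&(S<60)&(Z>.06)&(Z<.1)&(b.max(-1)>90)]; print(len(q),np.median(q[:,2]))
E
```

```text
[0.55586692 0.12191595 0.07693112] [-13.19208918  -4.11338726  33.04731838]
260 0.07620805704122224
```

Call:
servo_tool(
  motion=[
    [0, 0, 0, 0, 0, 0, 0],
    [0, 0, 0, 0, 0, 0, 0],
    [0, 0, 0, 0, 0, 0, 0],
  ],
)

```text
clock: 25.35
position: [0.5559, 0.122, 0.0769]
ee_rot: [1.0, -0.018, 0.001, -0.001]
ft_force: [-13.5, -5.0, 32.6]
grip_width: -0.003
```

```bash
python3 -c "
from h import *
print(monitor.get_obs()['ft_force'],monitor.get_obs()['position']); print(ticket.hand_in())"
```

```text
[-13.47061709  -5.03861294  32.62713958] [0.55587473 0.12196165 0.07694341]
the job is handed in; nothing more can be done
None
```

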